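# Bring the next storage jar under the lid press and hold its lid down

## Robot

A 7-joint arm with a two-finger parallel gripper is mounted at the origin on the work surface. World frame = base frame: x ahead of the robot, y to its left, z up, the work surface at z = 0. Lengths are in m, angles in rad, forces in N, time in s.
With the tool pointing down it reaches from about 0.4 to 0.85 m from the base axis. Payload 4.5 kg.
Tool frame: the origin (TCP) lies where the fingers leave the gripper's body, on its centre line; the fingertips stand 64 mm ahead of it and the grasp point (between the pads) lies 45 mm ahead of it; z points along the fingers, y is the line along which they close (so a half turn about z gives the same grasp; the last joint's range is limited). The gripper opens to 88 mm and grips with 3 to 60 N. Pads are 18 mm wide; open, the fingers measure 123 mm over their backs; the gripper's body (75 mm by 187 mm) begins 45 mm behind the grasp point.
Start: joints at [-1.174, 0.689, -0.195, 1.565, 0.157, 0.902, -0.215], TCP at [0.222, 0.584, 0.303] pointing down, gripper open.
Joint ranges: [-3.01, 3.01], [-0.46, 2.08], [-1.47, 1.51], [0.13, 2.56], [-1, 4.14], [0.04, 2.09], [-2.66, 2.66]. Speed limits (rad/s): [2.57, 2.57, 3.14, 3.14, 3.14, 3.14, 3.14].

## Interface

Orientations are given as a unit quaternion [x, y, z, w].
In Python, from plant import r gives the robot as it stands.
- The arm moves only by the tool play_rows, never from a script. Its arguments are lists of equal length, an entry for each row: "translation": the shift along the tool's x, y, z in m, a list of three; "delta_rot": the turn, a rotation vector about the tool's x, y, z in degrees, a list of three; "grip": the opening, from -1 (shut) to 1 (fully open). In form: {"translation": [[x, y, z], ...], "delta_rot": [[rx, ry, rz], ...], "grip": [grip, ...]}. A call has 1 to 20 rows; each row shifts and turns the commanded pose from where the row before left it, along the tool's axes as they then stand; what a row does not reach is not made up. A row lasts 1/8 s, in which the tool goes at most 62.5 mm and 10.7 degrees, less where a joint would pass 70% of its speed; a pose out of reach is approached as far as the arm can. A call with a gripper value outside its range is refused whole. The fingers move at their own pace and stop on an object; "squeeze" is the grip in N (left out, the last holds). Time passes only in rows, so rows that do not move let the fingers close. It gives the time, the measured TCP pose, the force, the opening and the grip force at its end, in the units of the state.
- r.get_state(): the state, without advancing time (a new reading comes with each control period).
- r.snapshot(name): name is "scene" or "top" or "wrist"; returns the picture (480x640x3 uint8, blue, green, red); there is no depth.
- r.get_calibration(name): a dict with "intrinsics" (3x3 intrinsics, pixels), "eye" and "rotation" of the camera in the world. Camera axes: x right, y up, looking along -z (the intrinsics and any distortion apply to the point x, -y, -z); pixel columns grow to the right and rows downward; lengths in m; the calibration is good to about 2 mm. A picture is of the moment at which its call begins: read the wrist's pose just before it. get_calibration takes no time and is no camera call; for the wrist camera it gives the pose at the moment of the call.
- r.finish_job(): hands the job in; it is judged then, once.
Trained networks look in the newest picture that a camera, given by its name, has taken for a name from the list of things; names that differ only in an ending like _2 or _b are one class to them, and where a whole thing is asked for, a point or a joint stands for the part that bears it (a point fixed in the world has none). Each returns a list of dicts, best first, with "confidence" (0 to 1); they miss things now and then, are a little off and sometimes report something else, mostly with a low value. They report only what shows in the picture. A call takes as long as a camera call.
- r.look_for(camera, target): "point" ([x, y, z] in m, in world coordinates, good to about 4 mm: the middle of the surface that is visible of it).
- r.silhouettes(camera, target): "pixels" (480x640 bool, what is visible of it).
The state is a dict: "clock": time; "q": joint angles; "qd": joint speeds; "joint_torque": joint torques, N m; "tool_pos": TCP position; "eef_rot": TCP orientation; "contact_force": force on the tool from outside, world axes, zero at the start; "moment": the same for the moment, N m; "opening": opening from 0.0 (shut) to 1.0 (fully open); "finger_force": force on a finger pad.
Only numpy, scipy, OpenCV 4.12 (cv2) and the standard library are available. Lean on these libraries where they do the work, as an engineer would, in place of code of your own. Each camera call takes 0.05 s, during which the arm holds its last target. There are 200 camera calls.

## Task

Turn the carousel one click so that the white jar with the unclipped yellow lid stands under the press, then push the black press knob down 30 mm, until the red ring on its rod is level with the top of the guide, and keep it there: finish still holding the knob down, so that I can snap the jar's clip shut. Do not start pressing before the jar has come to rest under the press, keep all three jars upright in their nests, and leave the other kitchenware where it is.

Things in the scene. Friction and masses are not known exactly. Their poses are not given: they have to be found in the camera images.
- press: fixed grey bench press for jar lids: round foot 200 mm across, column 36 x 50 mm centred 172 mm along its +x, 220 mm high, with an arm reaching back over the carousel to a steel guide bush (36 mm across, top 220 mm up). Origin: centre of the foot's underside, on the worktop and the carousel's vertical axis; z up; +x points from that axis to the press rod (85 mm away) and on to the column
- carousel (a joint): turn of the round steel carousel about the press's vertical axis, rad, positive counterclockwise from above, free either way; 0 at the start. Clicks into a detent every quarter turn (0, +-1.571, ...): about 0.22 N m takes it out, past half way it runs on to the next by itself
- carousel_mid (a point): on the carousel's axis at the height of its top, 40 mm above the worktop. Carousel 280 mm across. Four nests (4 pins 12 mm high around the jar), centres 85 mm from the axis, at 0, 90, 180, 270 deg from the press's +x at joint 0; the one at 180 is empty. At 45, 135, 225, 315 deg stand blue turning posts, 14 mm across, 120 mm from the axis, tops 140 mm above the worktop
- press_rod (a joint): downward travel of the press rod, m: 0 up at rest, 0.040 at its end. A return spring pushes it up: 3.5 N at 0 rising 0.15 N/mm. The pad meets an unclipped lid after about 24 mm. A red ring on the rod is level with the top of the guide bush at 30 mm
- knob_top (a point): centre of the flat top of the black press knob (press_rod_c2; 48 mm across, 28 mm high) on the rod; 290 mm above the worktop at rest; push down here
- pad_face (a point): centre of the underside of the black rubber pad (press_rod_c1; 44 mm across, 12 mm high) at the foot of the press rod, 157 mm above the worktop at rest
- press_axis (a point): fixed point on the press rod's vertical axis at the height of the carousel's top (40 mm above the worktop)
- jar_new: white ceramic jar, 66 mm across, with a yellow lid standing up on its orange gasket, not yet clipped; loose in the nest a quarter turn to one side or the other of the press. Origin: centre of its underside; z up; lid top 93 mm above the origin. About 0.3 kg
- jar_lid (a joint): how far the yellow lid is squeezed down on its springy gasket, m: 0 free, 0.009 fully squashed; 1.6 N to start, then 0.8 N/mm; springs back when let go
- jar_closed: white ceramic jar, 66 mm across and 88 mm high, red lid already clipped; loose in the nest under the press at the start. Origin: centre of its underside
- jar_open: white ceramic jar without lid, 66 mm across, 75 mm high; loose in the nest across the carousel from the yellow-lidded jar. Origin: centre of its underside
- tumbler: green glass tumbler, 76 mm across, 120 mm high, bystander. Origin: centre of its underside
- bowl: steel mixing bowl, 200 mm across, 90 mm high, bystander. Origin: centre of its underside
- loaf_tin: dark loaf tin, 240 x 120 x 70 mm, bystander. Origin: centre of its underside
- jug: red plastic measuring mug, 90 mm across, 130 mm high, bystander. Origin: centre of its underside

How it is judged:
On the way, in this order (a step that is already met when the one before it is completed fails the run):
1. the yellow-lidded jar stands at rest in its nest under the press, rod still up (horizontal distance between jar_new and press_axis below 0.01 m and angle between jar_new's own z axis and vertical below 0.1 rad and value of joint press_rod below 0.004 m and velocity of joint carousel between -0.05 and 0.05 rad/s), for 0.3 s.
2. the knob is pushed down 30 mm on the lid (horizontal distance between jar_new and press_axis below 0.01 m and angle between jar_new's own z axis and vertical below 0.1 rad and value of joint press_rod between 0.026 and 0.034 m and value of joint jar_lid above 0.0015 m and contact force between press_rod_c1 and jar_new above 1.5 N and contact force between any of the fingers, the arm and press_rod_c2 above 3 N), for 0.3 s.
At the end, for the whole second after the job is handed in: Yellow-lidded jar upright within 10 mm of the press axis; robot holds the knob down (over 3 N) at 26 to 34 mm rod travel, lid squeezed over 1.5 mm and 1.5 N by the pad; three jars upright (0.1 rad), within 6 mm of carousel height; others upright (0.2 rad), within 30 mm of their places (all of step 2 and z of jar_new in the frame of press between 0.034 and 0.046 m and z of jar_closed in the frame of press between 0.034 and 0.046 m and angle between each of jar_closed, jar_open's own z axis and vertical below 0.1 rad and z of jar_open in the frame of press between 0.034 and 0.046 m and distance of each of tumbler, bowl, loaf_tin, jug from where it was at the start of the episode below 0.03 m and angle between each of tumbler, bowl, loaf_tin, jug's own z axis and vertical below 0.2 rad); the arm keeps its last pose, push and grip.
It fails at once if the press is worked (more than 10 mm) while the yellow-lidded jar is not under it (value of joint press_rod above 0.01 m and horizontal distance between jar_new and press_axis above 0.015 m).
It fails at once if the carousel is turned more than one click from its start (value of joint carousel above 2.2 rad or value of joint carousel below -2.2 rad).
It fails at once if a jar is tipped or taken out of its nest (angle between any of jar_new, jar_closed, jar_open's own z axis and vertical above 0.4 rad or z of any of jar_new, jar_closed, jar_open in the frame of press above 0.055 m).
It fails at once if a bystander is moved or tipped (distance of any of tumbler, bowl, loaf_tin, jug from where it was at the start of the episode above 0.04 m or angle between any of tumbler, bowl, loaf_tin, jug's own z axis and vertical above 0.4 rad).
It also fails if it takes over 66 s, if anything falls off the work surface, if the arm or the gripper's body presses on something with over 40 N, if the wrist force passes 120 N, or if a joint passes its speed limit or range.

## Working session

There is one attempt and no reset: what is moved stays moved. The work goes in short steps, Python scripts to look and compute and a tool call to move; the robot and the scene stay as the last step left them, time stands still between calls to the robot, and variables do not carry over. Pictures are saved under pics/ and viewed, at most 10 in all, crops included, and the job is handed in when it is done.

Besides the shell and the picture viewer there is one more tool, called after "Call:" as name(argument=value, ...), one argument or row to a line, values as JSON. play_rows: Moves the arm, as the interface text tells. Its arguments: {"type":"object","properties":{"translation":{"type":"array","items":{"type":"array","items":{"type":"number"}}},"delta_rot":{"type":"array","items":{"type":"array","items":{"type":"number"}}},"grip":{"type":"array","items":{"type":"number"}},"squeeze":{"type":"number"}},"required":["translation","delta_rot","grip"]}

```bash
mkdir -p pics; ls
python3 - <<'E'
from plant import r
import cv2,numpy as np
s=r.get_state();print({k:np.round(v,3) for k,v in s.items()})
for c in ["scene","top"]:
    cv2.imwrite(f"pics/{c}0.png",r.snapshot(c))
    k=r.get_calibration(c);print(c,np.round(k["eye"],3),np.round(k["rotation"],3).tolist(),np.round(k["intrinsics"],1).tolist())
    for t in ["press","carousel","knob_top","jar_new","jar_closed","jar_open","tumbler","bowl","loaf_tin","jug"]:
        print(t,[(np.round(d["point"],3).tolist(),round(d["confidence"],2)) for d in r.look_for(c,t)[:2]])
print(r.get_state()["clock"])
E
```

```text
pics
{'clock': np.float64(0.0), 'q': array([-1.174,  0.69 , -0.195,  1.566,  0.157,  0.903, -0.215]), 'qd': array([-0.   , -0.001, -0.003, -0.002, -0.001,  0.001, -0.002]), 'joint_torque': array([ 1.0000e-03, -5.2757e+01, -1.2660e+00, -1.5342e+01, -5.2000e-02,
        7.0000e-03,  0.0000e+00]), 'tool_pos': array([0.222, 0.584, 0.302]), 'eef_rot': array([ 0.18 ,  0.984, -0.001, -0.   ]), 'contact_force': array([-0.716, -0.191, -0.077]), 'moment': array([ 0.   , -0.001, -0.025]), 'finger_force': np.float64(0.0), 'opening': np.float64(0.999)}
scene [0.991 0.644 1.238] [0.102, 0.298, 0.904, 0.287] [[444.6, 0.0, 321.2], [0.0, 444.6, 236.1], [0.0, 0.0, 1.0]]
press [([0.613, 0.019, 0.043], 0.76)]
carousel [([0.532, -0.017, 0.039], 0.81)]
knob_top [([0.625, -0.0, 0.289], 0.82)]
jar_new [([0.516, 0.046, 0.127], 0.82), ([0.608, 0.018, 0.043], 0.37)]
jar_closed [([0.631, 0.016, 0.11], 0.79)]
jar_open [([0.606, -0.124, 0.091], 0.81)]
tumbler [([0.377, 0.418, 0.082], 0.69), ([0.622, 0.001, 0.289], 0.16)]
bowl [([0.614, 0.428, 0.034], 0.73), ([0.513, 0.035, 0.134], 0.22)]
loaf_tin [([0.622, -0.474, 0.025], 0.68)]
jug [([0.42, -0.356, 0.085], 0.87), ([0.611, 0.02, 0.04], 0.61)]
top [2.860e-01 1.000e-03 1.229e+00] [-0.074, 0.074, 0.709, -0.697] [[469.8, 0.0, 315.8], [0.0, 469.8, 246.7], [0.0, 0.0, 1.0]]
press [([0.559, -0.029, 0.043], 0.71)]
carousel [([0.53, -0.058, 0.04], 0.93)]
knob_top [([0.615, -0.005, 0.294], 0.56)]
jar_new [([0.499, 0.034, 0.136], 0.94)]
jar_closed [([0.602, -0.005, 0.128], 0.58)]
jar_open [([0.593, -0.126, 0.072], 0.65), ([0.614, -0.007, 0.291], 0.18)]
tumbler [([0.379, 0.432, 0.071], 0.79), ([0.501, 0.034, 0.134], 0.63)]
bowl [([0.65, 0.459, 0.035], 0.69)]
loaf_tin [([0.617, -0.463, 0.003], 0.56)]
jug [([0.417, -0.387, 0.067], 0.94)]
1.1
```

View pics/scene0.png

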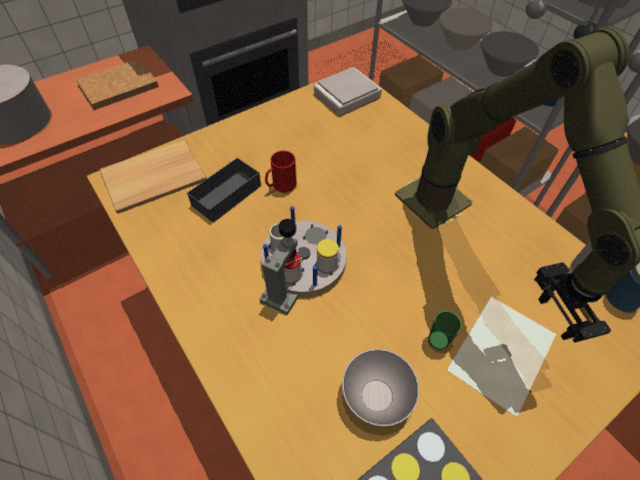

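View pics/top0.png

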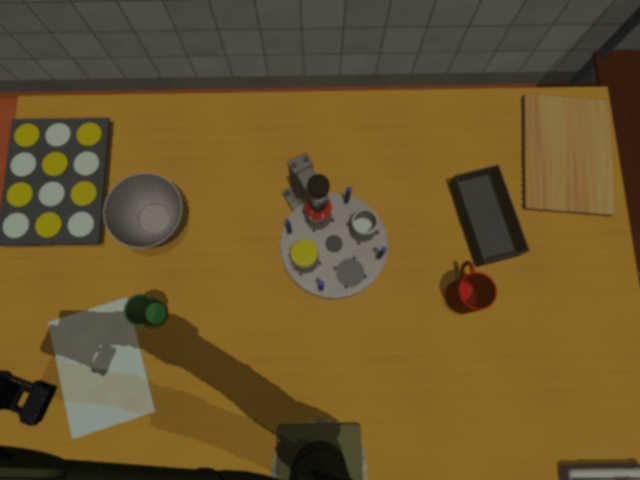

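The scene view shows the press column at (275,285), the knob at (288,228), and the yellow jar at (328,250). The top view shows the hub at (334,243), the yellow jar at (304,252), the knob at (318,185), and posts near (347,195), (289,227), (321,285) and (381,252). The yellow jar is +90° from the press, so the carousel must turn -90°. I'll fit the press pose from the four posts.

```bash
cat > h.py <<'E'
from plant import r
import cv2,numpy as np
from scipy.optimize import least_squares
def proj(k,P):
    p=(np.asarray(P)-k["eye"])@np.asarray(k["rotation"]); q=np.stack([p[...,0],-p[...,1],-p[...,2]],-1)@np.asarray(k["intrinsics"]).T
    return q[...,:2]/q[...,2:]
def blobs(c,im):
    h=cv2.cvtColor(im,cv2.COLOR_BGR2HSV); m=cv2.inRange(h,(105,120,40),(130,255,255))
    n,l,st,ce=cv2.connectedComponentsWithStats(m); return [(ce[i],st[i]) for i in range(1,n) if 15<st[i,4]<600]
def pts(x,off=0):
    a=x[2]+off+np.radians([45,135,225,315]); return np.stack([x[0]+.12*np.cos(a),x[1]+.12*np.sin(a),np.full(4,.09)],-1)
E
python3 - <<'E'
from h import *
x0=np.array([.54,-.045,np.radians(27)]); obs=[]
for c in ["scene","top"]:
    im=cv2.imread(f"pics/{c}0.png");k=r.get_calibration(c);b=blobs(c,im);u=proj(k,pts(x0))
    for i in range(4):
        if not b: continue
        j=min(b,key=lambda t:np.hypot(*(t[0]-u[i]))); d=np.hypot(*(j[0]-u[i]));print(c,i,u[i].round(),j[0].round(1),j[1],d.round(1))
        if d<14: obs.append((k,i,j[0]))
f=lambda x:np.concatenate([proj(k,pts(x)[i])-o for k,i,o in obs])
s=least_squares(f,x0,loss="soft_l1");x=s.x;print(x,np.degrees(x[2]),f(x).round(1))
d=np.array([np.cos(x[2]),np.sin(x[2])]);print("knob",x[:2]+.085*d,"jarnew",x[:2]+.085*np.array([-d[1],d[0]]));print(pts(x).round(4))
np.save("x.npy",x)
for c in["scene","top"]:
    k=r.get_calibration(c);print(c,proj(k,[*(x[:2]+.085*d),.29]),proj(k,[*x[:2],.04]))
E
```

```text
Traceback (most recent call last):
  File "h.py", line 5, in proj
    p=(np.asarray(P)-k["eye"])@np.asarray(k["rotation"]); q=np.stack([p[...,0],-p[...,1],-p[...,2]],-1)@np.asarray(k["intrinsics"]).T
      ~~~~~~~~~~~~~~~~~~~~~~~~^~~~~~~~~~~~~~~~~~~~~~~~~~
ValueError: matmul: Input operand 1 has a mismatch in its core dimension 0, with gufunc signature (n?,k),(k,m?)->(n?,m?) (size 4 is different from 3)
```

Rotation is a quaternion.

```bash
sed -i 's/np.asarray(k\["rotation"\])/Rotation.from_quat(k["rotation"]).as_matrix()/; s/^import cv2.*/&\nfrom scipy.spatial.transform import Rotation/' h.py
cat > fit.py <<'E'
from h import *
import sys
x0=np.array([.54,-.045,np.radians(27)]); obs=[]
for c in ["scene","top"]:
    im=cv2.imread(f"pics/{c}0.png");k=r.get_calibration(c);b=blobs(c,im);u=proj(k,pts(x0))
    for i in range(4):
        if not b: continue
        j=min(b,key=lambda t:np.hypot(*(t[0]-u[i]))); d=np.hypot(*(j[0]-u[i]));print(c,i,u[i].round(),j[0].round(1),j[1],d.round(1))
        if d<14: obs.append((k,i,j[0]))
f=lambda x:np.concatenate([proj(k,pts(x)[i])-o for k,i,o in obs])
s=least_squares(f,x0,loss="soft_l1");x=s.x;print(x,np.degrees(x[2]),f(x).round(1))
d=np.array([np.cos(x[2]),np.sin(x[2])]);print("knob",x[:2]+.085*d,"jarnew",x[:2]+.085*np.array([-d[1],d[0]]));print(pts(x).round(4))
np.save("x.npy",x)
for c in["scene","top"]:
    k=r.get_calibration(c);print(c,proj(k,[*(x[:2]+.085*d),.29]),proj(k,[*x[:2],.04]))
E
python3 fit.py
```

```text
scene 0 [317. 275.] [314.3 274. ] [313 265   4  20  68] 3.3
scene 1 [342. 236.] [338.6 234.4] [337 226   4  19  49] 3.5
scene 2 [296. 216.] [292.1 212.8] [291 207   3  14  37] 5.3
scene 3 [269. 254.] [265.4 250.4] [264 244   4  14  37] 5.1
top 0 [287. 228.] [320.6 283.6] [319 282   4   5  16] 64.4
top 1 [319. 288.] [320.6 283.6] [319 282   4   5  16] 4.8
top 2 [380. 256.] [320.6 283.6] [319 282   4   5  16] 65.4
top 3 [347. 198.] [320.6 283.6] [319 282   4   5  16] 89.6
[ 0.54651558 -0.05647742  0.44005565] 25.21333128837576 [-2.  -0.1 -0.1  0.7  1.5  2.  -0.   0.8  1.9  1.4]
knob [ 0.62341745 -0.02026828] jarnew [0.51030644 0.02042446]
[[ 0.5871  0.0564  0.09  ]
 [ 0.4336 -0.0159  0.09  ]
 [ 0.5059 -0.1694  0.09  ]
 [ 0.6594 -0.0971  0.09  ]]
scene [284.92923539 221.90653941] [302.7775457  251.91914526]
top [323.94417445 182.85816621] [337.05593709 243.81539154]
```

```bash
python3 - <<'E'
import re
s=open("h.py").read()
s=re.sub(r'    h=cv2.cvtColor.*\n','    a=im.astype(int); m=((a[...,0]>a[...,2]+18)&(a[...,0]>a[...,1]+8)).astype(np.uint8)\n',s)
open("h.py","w").write(s)
E
python3 fit.py
python3 - <<'E'
import cv2,numpy as np
a=cv2.imread("pics/scene0.png")[190:320,245:360];b=cv2.imread("pics/top0.png")[145:305,265:400]
cv2.imwrite("pics/crop.png",np.hstack([cv2.resize(a,(400,452),interpolation=2),cv2.resize(b,(381,452),interpolation=2)]))
E
```

```text
scene 0 [317. 275.] [314.6 274.6] [313 265   5  21  82] 2.9
scene 1 [342. 236.] [338.6 234.1] [337 225   5  21  60] 3.6
scene 2 [296. 216.] [292.1 212.6] [291 206   3  15  38] 5.5
scene 3 [269. 254.] [265.4 249.9] [263 244   5  15  51] 5.4
top 0 [287. 228.] [287.2 221.7] [285 219   5   6  22] 6.7
top 1 [319. 288.] [320.8 283.3] [318 281   6   6  30] 5.1
top 2 [380. 256.] [383.4 249.2] [381 246   6   7  28] 7.6
top 3 [347. 198.] [348.4 189.4] [347 187   4   6  17] 8.7
[ 0.55211538 -0.05061879  0.48241261] 27.64020638447679 [-1.1  1.3 -0.9  1.8 -0.4  4.4 -0.2  4.6  2.2  2.5  1.2  0.1 -1.2  1.5
  0.1  3.8]
knob [ 0.62741503 -0.01118578] jarnew [0.51268236 0.02468086]
[[ 0.5879  0.0639  0.09  ]
 [ 0.4376 -0.0148  0.09  ]
 [ 0.5163 -0.1652  0.09  ]
 [ 0.6666 -0.0864  0.09  ]]
scene [285.50097082 224.71952119] [302.3620408  253.94018203]
top [319.59324366 181.12812959] [334.73999726 241.7449176 ]
```

View pics/crop.png

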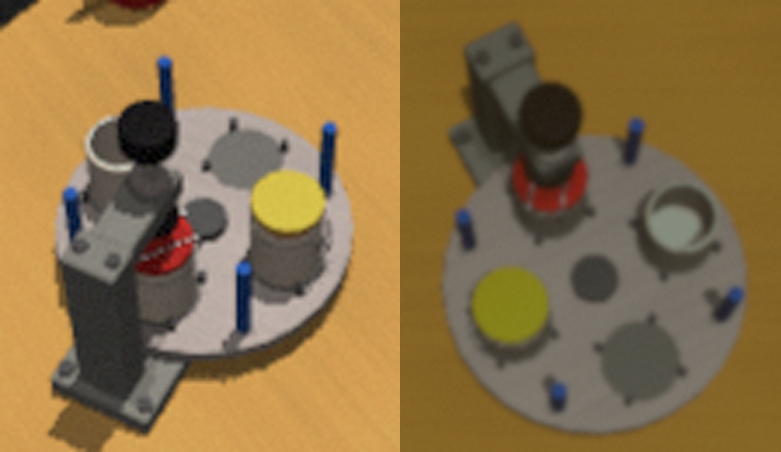

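The crop shows post tops, knob, lid and hub clearly. I'll refit using those keypoints at their known heights.

```bash
cat > fit2.py <<'E'
from h import *
S={0:(315.2,267.1),1:(339.6,226.8),2:(292.4,207.8),3:(265.4,245.5),"k":(287.5,225.4),"l":(327.8,247.8)}
T={0:(287.3,221.5),1:(321,282.7),2:(383.7,249.1),3:(348.3,188.9),"k":(318.2,185),"l":(304,252.6),"h":(333.7,243.4)}
def P(x,n):
    if n=="h": return [x[0],x[1],.041]
    rr,a,z=(.085,0,.29) if n=="k" else (.085,90,.133) if n=="l" else (.12,45+90*n,.139)
    a=x[2]+np.radians(a);return [x[0]+rr*np.cos(a),x[1]+rr*np.sin(a),z]
K={c:r.get_calibration(c) for c in("scene","top")}
def run(sets):
    f=lambda x:np.concatenate([proj(K[c],P(x,n))-o for c,D in sets for n,o in D.items()])
    s=least_squares(f,[.54,-.045,.47],loss="soft_l1");print(s.x.round(4),np.degrees(s.x[2]).round(2),f(s.x).round(1));return s.x
run([("scene",S)]);run([("top",T)]);x=run([("scene",S),("top",T)]);np.save("x.npy",x)
print({n:np.round(P(x,n),4).tolist() for n in T})
E
python3 fit2.py
```

```text
[ 0.549  -0.0468  0.4853] 27.81 [-0.   0.3  0.3 -0.1  0.  -0.  -0.1  0.3 -0.2 -0.3  0.1 -0.3]
[ 0.5461 -0.0476  0.4848] 27.78 [-0.3  0.   0.2  0.5  0.2 -0.2  0.2  0.2 -0.1 -1.1 -0.2 -0.1 -0.   0.6]
[ 0.5471 -0.0476  0.4846] 27.77 [ 0.3 -0.2  0.6 -0.5  0.4 -0.4  0.3 -0.2  0.2 -0.8  0.5 -0.7 -0.3 -0.4
  0.1  0.   0.1 -0.6  0.2 -0.2 -0.1 -1.5 -0.2 -0.6 -0.1  0.2]
{0: [0.5826, 0.0671, 0.139], 1: [0.4325, -0.012, 0.139], 2: [0.5115, -0.1622, 0.139], 3: [0.6617, -0.0831, 0.139], 'k': [0.6223, -0.008, 0.29], 'l': [0.5075, 0.0277, 0.133], 'h': [0.5471, -0.0476, 0.041]}
```

Call:
play_rows(
  translation=[
    [-0.025,-0.02,0],
    [-0.025,-0.02,0],
    [-0.025,-0.02,0],
    [-0.025,-0.02,0],
    [-0.025,-0.02,0],
    [-0.025,-0.02,0],
    [-0.025,-0.02,0],
    [-0.025,-0.02,0],
    [-0.025,-0.02,0],
    [-0.025,-0.02,0],
    [-0.025,-0.02,0],
    [-0.025,-0.02,0],
  ],
  delta_rot=[
    [0,0,0],
    [0,0,0],
    [0,0,0],
    [0,0,0],
    [0,0,0],
    [0,0,0],
    [0,0,0],
    [0,0,0],
    [0,0,0],
    [0,0,0],
    [0,0,0],
    [0,0,0],
  ],
  grip=[-0.3,-0.3,-0.3,-0.3,-0.3,-0.3,-0.3,-0.3,-0.3,-0.3,-0.3,-0.3],
)

```text
clock: 2.6
tool_pos: [0.4177, 0.2527, 0.3029]
eef_rot: [0.18, 0.984, 0.0, 0.0]
contact_force: [-0.1, 0.2, 0.4]
opening: 0.347
finger_force: 0.0
```

Call:
play_rows(
  translation=[
    [-0.016,-0.025,0],
    [-0.016,-0.025,0],
    [-0.016,-0.025,0],
    [-0.016,-0.025,0],
    [-0.016,-0.025,0],
    [-0.016,-0.025,0],
    [-0.016,-0.025,0],
    [-0.016,-0.025,0],
    [-0.016,-0.025,0],
    [-0.016,-0.025,0],
    [-0.016,-0.025,0],
    [-0.016,-0.025,0],
    [-0.016,-0.025,0],
    [-0.016,-0.025,0],
    [0,0,0],
    [0,0,0],
  ],
  delta_rot=[
    [0,0,0],
    [0,0,0],
    [0,0,0],
    [0,0,0],
    [0,0,0],
    [0,0,0],
    [0,0,0],
    [0,0,0],
    [0,0,0],
    [0,0,0],
    [0,0,0],
    [0,0,0],
    [0,0,0],
    [0,0,0],
    [0,0,0],
    [0,0,0],
  ],
  grip=[-0.3,-0.3,-0.3,-0.3,-0.3,-0.3,-0.3,-0.3,-0.3,-0.3,-0.3,-0.3,-0.3,-0.3,-0.3,-0.3],
)

```text
clock: 4.6
tool_pos: [0.5022, -0.1521, 0.3027]
eef_rot: [0.18, 0.984, 0.0, -0.0]
contact_force: [0.3, 0.0, -0.1]
opening: 0.351
finger_force: 0.0
```

Call:
play_rows(
  translation=[
    [0,0,0],
    [0,0,0],
    [0,0,0],
    [0,0,0],
    [0,0,0],
    [0,0,0],
    [0,0,0],
    [0,0,0],
    [0,0,0],
    [0,0,0],
    [0,0,0],
    [0,0,0],
  ],
  delta_rot=[
    [0,0,-9.4],
    [0,0,-9.4],
    [0,0,-9.4],
    [0,0,-9.4],
    [0,0,-9.4],
    [0,0,-9.4],
    [0,0,-9.4],
    [0,0,-9.4],
    [0,0,-9.4],
    [0,0,-9.4],
    [0,0,0],
    [0,0,0],
  ],
  grip=[-0.3,-0.3,-0.3,-0.3,-0.3,-0.3,-0.3,-0.3,-0.3,-0.3,-0.3,-0.3],
)

```text
clock: 6.1
tool_pos: [0.5023, -0.1524, 0.3028]
eef_rot: [-0.596, 0.803, 0.0, 0.0]
contact_force: [-0.0, -0.2, 0.4]
opening: 0.351
finger_force: 0.0
```

```bash
cat > st.py <<'E'
from h import *
def st(tx,ty,tz,tphi):
    s=r.get_state();p=s["tool_pos"];R=Rotation.from_quat(s["eef_rot"]);M=R.as_matrix()
    phi=np.degrees(np.arctan2(M[1,1],M[0,1]))
    print("t",s["clock"].round(2),"p",p.round(4),"phi",phi.round(2),"zax",M[:,2].round(4),"F",s["contact_force"].round(1),"open",s["opening"].round(3),"q",s["q"].round(2))
    print("tool delta",(M.T@(np.array([tx,ty,tz])-p)).round(4),"rotz",-(tphi-phi))
E
python3 -c "
from st import *
st(.5115,-.162,.165,162.8)"
```

```text
Traceback (most recent call last):
  File "st.py", line 5, in st
    print("t",s["clock"].round(2),"p",p.round(4),"phi",phi.round(2),"zax",M[:,2].round(4),"F",s["contact_force"].round(1),"open",s["opening"].round(3),"q",s["q"].round(2))
              ^^^^^^^^^^^^^^^^
AttributeError: 'float' object has no attribute 'round'
```

```bash
sed -i 's/s\["clock"\].round(2)/s["clock"]/' st.py; python3 -c "
from st import *
st(.5115,-.162,.165,162.8)
k=r.get_calibration('wrist');im=r.snapshot('wrist');u=proj(k,np.array([.5115,-.1622,.139]));print(u, proj(k,np.array([.5115,-.1622,.04])))
cv2.drawMarker(im,tuple(int(v) for v in u),(0,0,255));cv2.imwrite('pics/w1.png',im)"
```

```text
Traceback (most recent call last):
  File "st.py", line 5, in st
    print("t",s["clock"],"p",p.round(4),"phi",phi.round(2),"zax",M[:,2].round(4),"F",s["contact_force"].round(1),"open",s["opening"].round(3),"q",s["q"].round(2))
                                                                                                                        ^^^^^^^^^^^^^^^^^^
AttributeError: 'float' object has no attribute 'round'
```

```bash
sed -i 's/s\["opening"\].round(3)/s["opening"]/' st.py; python3 -c "
from st import *
st(.5115,-.162,.165,162.8)
k=r.get_calibration('wrist');im=r.snapshot('wrist');u=proj(k,np.array([.5115,-.1622,.139]));print(u, proj(k,np.array([.5115,-.1622,.04])))
cv2.drawMarker(im,tuple(int(v) for v in u),(0,0,255));cv2.imwrite('pics/w1.png',im)"
```

```text
t 6.1 p [ 0.5023 -0.1524  0.3028] phi 163.14 zax [-1.e-04  1.e-04 -1.e+00] F [-0.  -0.2  0.4] open 0.3508430221384891 q [ 0.67  0.65 -0.77  1.85  0.58  0.88  2.47]
tool delta [ 0.0065 -0.0116  0.1378] rotz 0.33736917880887063
[303.79769697 231.11893067] [308.56080107 207.30763214]
```

View pics/w1.png

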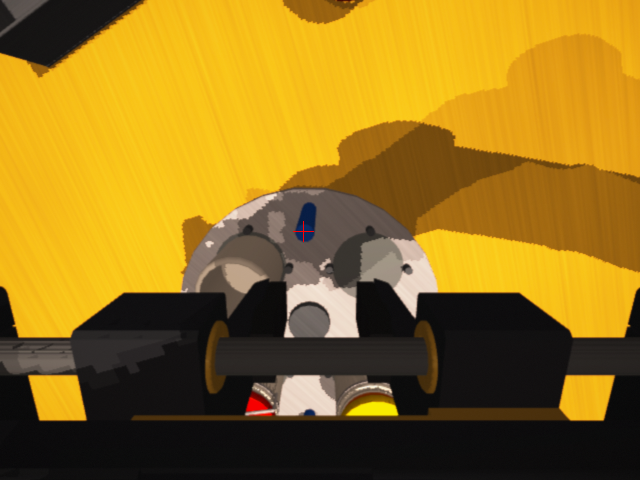

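The projected post top (304,231) lies on the blue post. I'll descend around it.

Call:
play_rows(
  translation=[
    [0.0065,-0.0115,0],
    [0,0,0],
    [0,0,0.0138],
    [0,0,0.0138],
    [0,0,0.0138],
    [0,0,0.0138],
    [0,0,0.0138],
    [0,0,0.0138],
    [0,0,0.0138],
    [0,0,0.0138],
    [0,0,0.0138],
    [0,0,0.0138],
    [0,0,0],
  ],
  delta_rot=[
    [0,0,0.3],
    [0,0,0],
    [0,0,0],
    [0,0,0],
    [0,0,0],
    [0,0,0],
    [0,0,0],
    [0,0,0],
    [0,0,0],
    [0,0,0],
    [0,0,0],
    [0,0,0],
    [0,0,0],
  ],
  grip=[-0.3,-0.3,-0.3,-0.3,-0.3,-0.3,-0.3,-0.3,-0.3,-0.3,-0.3,-0.3,-0.3],
)

```text
clock: 7.78
tool_pos: [0.5109, -0.1627, 0.1636]
eef_rot: [-0.594, 0.804, 0.001, -0.001]
contact_force: [0.0, 0.3, 0.0]
opening: 0.348
finger_force: 0.0
```

```bash
python3 -c "
from st import *
st(.5115,-.162,.165,162.8)"
```

```text
t 7.775 p [ 0.5109 -0.1627  0.1636] phi 162.93 zax [-1.9e-03  3.0e-04 -1.0e+00] F [0.  0.3 0. ] open 0.34787374981766245 q [ 0.57  0.85 -0.59  1.93  0.81  0.61  2.29]
tool delta [-0.0008 -0.0004 -0.0014] rotz 0.12697850701235325
```

Call:
play_rows(
  translation=[
    [-0.0002,0.0063,0],
    [-0.0002,0.0063,0],
    [-0.0002,0.0063,0],
    [-0.0002,0.0063,0],
    [-0.0002,0.0063,0],
    [-0.0002,0.0063,0],
    [-0.0002,0.0063,0],
    [-0.0002,0.0063,0],
    [-0.0002,0.0063,0],
    [-0.0002,0.0063,0],
    [-0.0002,0.0063,0],
    [-0.0002,0.0063,0],
    [-0.0002,0.0063,0],
    [-0.0002,0.0063,0],
    [-0.0002,0.0063,0],
  ],
  delta_rot=[
    [0,0,3],
    [0,0,3],
    [0,0,3],
    [0,0,3],
    [0,0,3],
    [0,0,3],
    [0,0,3],
    [0,0,3],
    [0,0,3],
    [0,0,3],
    [0,0,3],
    [0,0,3],
    [0,0,3],
    [0,0,3],
    [0,0,3],
  ],
  grip=[-0.3,-0.3,-0.3,-0.3,-0.3,-0.3,-0.3,-0.3,-0.3,-0.3,-0.3,-0.3,-0.3,-0.3,-0.3],
)

```text
clock: 9.65
tool_pos: [0.4411, -0.1039, 0.1652]
eef_rot: [-0.24, 0.971, -0.0, 0.0]
contact_force: [-1.1, -1.4, 0.1]
opening: 0.347
finger_force: 0.5
```

```bash
python3 -c "
from st import *
a=np.radians(27.8+180);st(.5471+.12*np.cos(a),-.0476+.12*np.sin(a),.165,162.8-45)"
```

```text
t 9.65 p [ 0.4411 -0.1039  0.1652] phi 117.78 zax [ 1.2e-03 -7.0e-04 -1.0e+00] F [-1.1 -1.4  0.1] open 0.34716798599544224 q [ 0.29  0.74 -0.26  2.19  0.66  0.29  1.51]
tool delta [-0.0001  0.0004  0.0002] rotz -0.017361184086894355
```

Call:
play_rows(
  translation=[
    [-0.0002,0.0063,0],
    [-0.0002,0.0063,0],
    [-0.0002,0.0063,0],
    [-0.0002,0.0063,0],
    [-0.0002,0.0063,0],
    [-0.0002,0.0063,0],
    [-0.0002,0.0063,0],
  ],
  delta_rot=[
    [0,0,3],
    [0,0,3],
    [0,0,3],
    [0,0,3],
    [0,0,3],
    [0,0,3],
    [0,0,3],
  ],
  grip=[-0.3,-0.3,-0.3,-0.3,-0.3,-0.3,-0.3],
)

```text
clock: 10.52
tool_pos: [0.4284, -0.0606, 0.1651]
eef_rot: [-0.06, 0.998, 0.001, 0.001]
contact_force: [-1.2, 0.7, -0.2]
opening: 0.353
finger_force: 0.7
```

```bash
python3 -c "
from st import *
a=np.radians(27.8+159);st(.5471+.12*np.cos(a),-.0476+.12*np.sin(a),.165,162.8-66)"
```

```text
t 10.525 p [ 0.4284 -0.0606  0.1651] phi 96.88 zax [ 0.0017  0.0013 -1.    ] F [-1.2  0.7 -0.2] open 0.3529320756325447 q [ 0.12  0.73 -0.14  2.25  0.5   0.19  1.22]
tool delta [ 0.0006 -0.0011  0.0001] rotz 0.084289499003674
```

Call:
play_rows(
  translation=[
    [-0.0002,0.0063,0],
    [-0.0002,0.0063,0],
    [-0.0002,0.0063,0],
    [-0.0002,0.0063,0],
    [-0.0002,0.0063,0],
    [-0.0002,0.0063,0],
    [-0.0002,0.0063,0],
    [-0.0002,0.0063,0],
    [0,0,0],
    [0,0,0],
    [0,0,0],
    [0,0,0],
  ],
  delta_rot=[
    [0,0,3],
    [0,0,3],
    [0,0,3],
    [0,0,3],
    [0,0,3],
    [0,0,3],
    [0,0,3],
    [0,0,3],
    [0,0,0],
    [0,0,0],
    [0,0,0],
    [0,0,0],
  ],
  grip=[-0.3,-0.3,-0.3,-0.3,-0.3,-0.3,-0.3,-0.3,-0.3,-0.3,-0.3,-0.3],
)

```text
clock: 12.02
tool_pos: [0.4325, -0.0121, 0.1647]
eef_rot: [0.149, 0.989, -0.0, -0.0]
contact_force: [0.0, -0.2, -0.1]
opening: 0.349
finger_force: 0.0
```

```bash
python3 -c "
from st import *
st(.4325,-.012,.165,72.8)
cv2.imwrite('pics/s2.png',r.snapshot('scene')[150:350,200:420].repeat(3,0).repeat(3,1))
for t in ['jar_new','jar_closed','jar_open']: print(t,[(np.round(d['point'],3).tolist(),d['confidence']) for d in r.look_for('scene',t)[:1]])"
```

```text
t 12.025 p [ 0.4325 -0.0121  0.1647] phi 72.89 zax [-1.e-04 -0.e+00 -1.e+00] F [ 0.  -0.2 -0.1] open 0.3491953253537809 q [-0.04  0.73 -0.07  2.25  0.26  0.17  0.93]
tool delta [ 0.      0.0001 -0.0003] rotz 0.09309477139447608
jar_new [([0.63, 0.019, 0.111], 0.65)]
jar_closed [([0.606, -0.118, 0.126], 0.74)]
jar_open [([0.474, -0.076, 0.091], 0.78)]
```

View pics/s2.png

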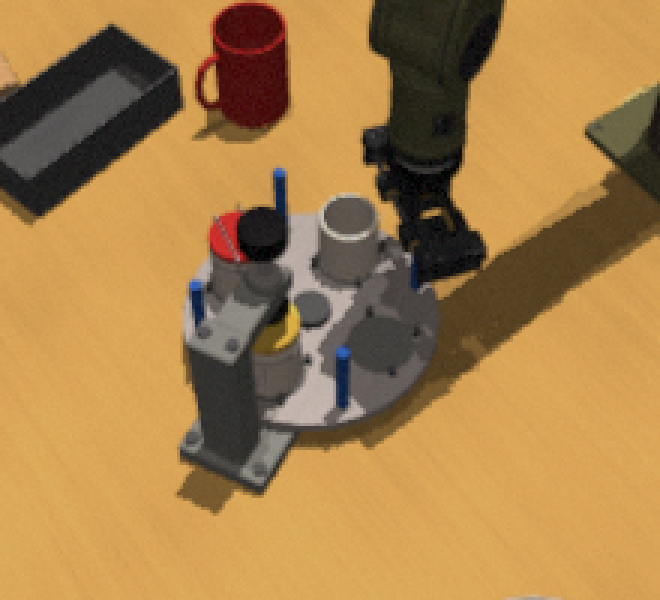

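The yellow jar now stands under the press, upright, with no force on the fingers. I'll lift clear, close the fingers and go over the knob.

Call:
play_rows(
  translation=[
    [0,0,-0.015],
    [0,0,-0.02],
    [0,0,-0.02],
    [0,0,-0.02],
    [0,0,-0.02],
    [0,0,-0.02],
    [0,0,-0.02],
    [0,0,-0.02],
    [0,0,-0.02],
    [0,0,-0.02],
    [0,0,-0.02],
    [0,0,-0.01],
    [0,0,0],
  ],
  delta_rot=[
    [0,0,0],
    [0,0,0],
    [0,0,0],
    [0,0,0],
    [0,0,0],
    [0,0,0],
    [0,0,0],
    [0,0,0],
    [0,0,0],
    [0,0,0],
    [0,0,0],
    [0,0,0],
    [0,0,0],
  ],
  grip=[-0.3,-0.3,-0.3,-0.3,-0.3,-1,-1,-1,-1,-1,-1,-1,-1],
  squeeze=10,
)

```text
clock: 13.85
tool_pos: [0.4326, -0.0119, 0.3899]
eef_rot: [0.149, 0.989, 0.0, 0.0]
contact_force: [-0.0, -0.1, -1.0]
opening: 0.003
finger_force: 0.0
```

Call:
play_rows(
  translation=[
    [-0.018,0.006,0],
    [-0.018,0.006,0],
    [-0.018,0.006,0],
    [-0.018,0.006,0],
    [-0.018,0.006,0],
    [-0.018,0.006,0],
    [-0.018,0.006,0],
    [-0.018,0.006,0],
    [-0.018,0.006,0],
    [-0.018,0.006,0],
    [0,0,0],
    [0,0,0],
  ],
  delta_rot=[
    [0,0,0],
    [0,0,0],
    [0,0,0],
    [0,0,0],
    [0,0,0],
    [0,0,0],
    [0,0,0],
    [0,0,0],
    [0,0,0],
    [0,0,0],
    [0,0,0],
    [0,0,0],
  ],
  grip=[-1,-1,-1,-1,-1,-1,-1,-1,-1,-1,-1,-1],
)

```text
clock: 15.35
tool_pos: [0.6213, -0.0074, 0.3888]
eef_rot: [0.148, 0.989, -0.0, -0.001]
contact_force: [-0.5, 0.1, -0.7]
opening: 0.006
finger_force: 0.0
```

```bash
python3 -c "
from st import *
st(.6225,-.008,.354,72.8)
cv2.imwrite('pics/t3.png',r.snapshot('top')[140:310,260:400].repeat(4,0)[:600].repeat(4,1)[:600])
im=r.snapshot('scene');x=np.load('x.npy');k=r.get_calibration('scene')
for b in blobs('scene',im):
  if 200<b[0][0]<360 and 180<b[0][1]<320: print(b[0].round(1),b[1])
print(proj(k,pts(x)))
for c in ['scene','top']: r.snapshot(c);print(c,[np.round(d['point'],3) for d in r.look_for(c,'knob_top')[:1]],[np.round(d['point'],3) for d in r.look_for(c,'jar_new')[:1]])"
```

```text
t 15.35 p [ 0.6213 -0.0074  0.3888] phi 72.92 zax [-2.2e-03 -1.0e-04 -1.0e+00] F [-0.5  0.1 -0.7] open 0.005834051416855222 q [ 0.05  0.6  -0.21  1.46  0.13  1.1   1.09]
tool delta [-0.0014 -0.0002  0.0348] rotz 0.12414259196150113
[338.7 236.6] [337 226   4  21  70]
[265.3 249.7] [263 243   5  16  54]
[313.6 274.1] [311 265   6  21  91]
[[315.46859775 275.70715373]
 [339.49765768 235.69439704]
 [293.3617109  216.96005627]
 [267.05587047 254.4646109 ]]
scene [array([0.624, 0.01 , 0.275])] [array([0.632, 0.017, 0.11 ])]
top [] [array([0.556, 0.046, 0.042])]
```

View pics/t3.png

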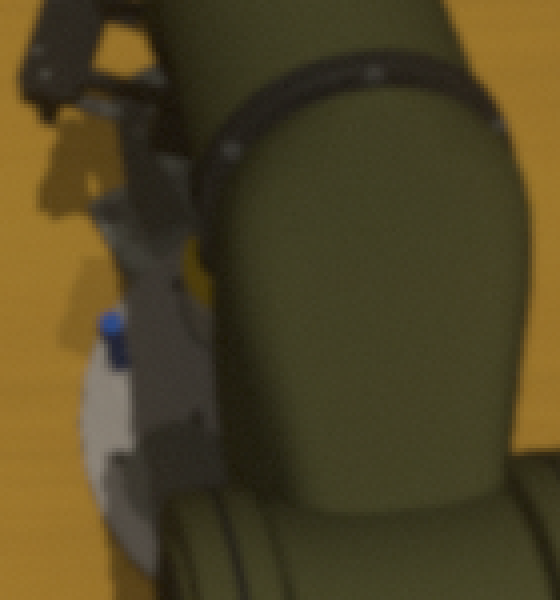

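The top view is mostly hidden by the arm. In the scene picture the posts sit within 1–2 px of the detent positions, so I'll descend to just above the knob.

Call:
play_rows(
  translation=[
    [-0.0014,0,0.006],
    [0,0,0.006],
    [0,0,0.006],
    [0,0,0.006],
    [0,0,0.004],
    [0,0,0],
    [0,0,0],
  ],
  delta_rot=[
    [0,0,0],
    [0,0,0],
    [0,0,0],
    [0,0,0],
    [0,0,0],
    [0,0,0],
    [0,0,0],
  ],
  grip=[-1,-1,-1,-1,-1,-1,-1],
)

```text
clock: 16.62
tool_pos: [0.6237, -0.0078, 0.3619]
eef_rot: [0.149, 0.989, 0.0, 0.0]
contact_force: [-0.2, -0.6, 0.0]
opening: 0.007
finger_force: 0.0
```

Call:
play_rows(
  translation=[
    [0,0,0.002],
    [0,0,0.002],
    [0,0,0.002],
    [0,0,0.002],
    [0,0,0],
    [0,0,0],
  ],
  delta_rot=[
    [0,0,0],
    [0,0,0],
    [0,0,0],
    [0,0,0],
    [0,0,0],
    [0,0,0],
  ],
  grip=[-1,-1,-1,-1,-1,-1],
)

```text
clock: 17.38
tool_pos: [0.6236, -0.0078, 0.3541]
eef_rot: [0.149, 0.989, 0.0, 0.0]
contact_force: [-1.1, 0.2, 3.8]
opening: 0.007
finger_force: 1.9
```

```bash
python3 -c "
from st import *
st(.6225,-.008,.324,72.8)
im=r.snapshot('scene')[175:325,220:370];cv2.imwrite('pics/s4.png',cv2.resize(im,(600,600),interpolation=2))"
```

```text
t 17.375 p [ 0.6236 -0.0078  0.3541] phi 72.91 zax [ 3.e-04  1.e-04 -1.e+00] F [-1.1  0.2  3.8] open 0.007085929163083015 q [ 0.05  0.63 -0.21  1.51  0.14  1.02  1.08]
tool delta [ 0.001  -0.0005  0.0301] rotz 0.11341810863322621
```

View pics/s4.png

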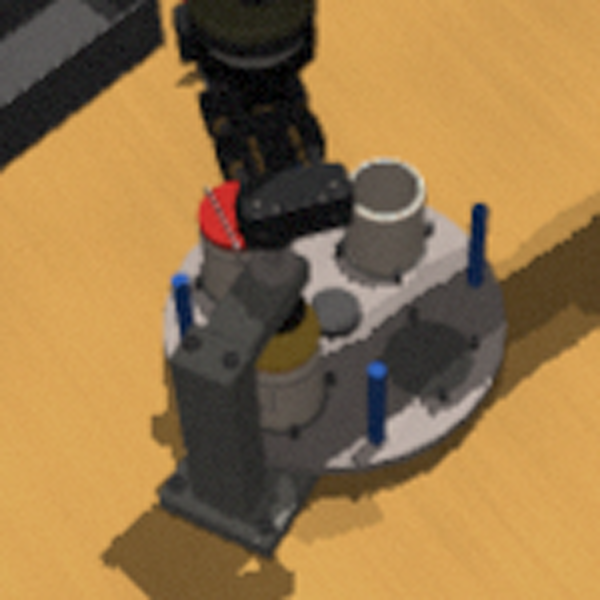

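Contact comes at TCP z ≈ 0.354 (3.8 N, about the spring preload), as expected. The yellow jar is centred under the pad. Next I'll press 30 mm.

Call:
play_rows(
  translation=[
    [0,0,0.002],
    [0,0,0.002],
    [0,0,0.002],
    [0,0,0.002],
    [0,0,0.002],
    [0,0,0.002],
    [0,0,0.002],
    [0,0,0.002],
    [0,0,0.002],
    [0,0,0.002],
    [0,0,0.002],
    [0,0,0],
  ],
  delta_rot=[
    [0,0,0],
    [0,0,0],
    [0,0,0],
    [0,0,0],
    [0,0,0],
    [0,0,0],
    [0,0,0],
    [0,0,0],
    [0,0,0],
    [0,0,0],
    [0,0,0],
    [0,0,0],
  ],
  grip=[-1,-1,-1,-1,-1,-1,-1,-1,-1,-1,-1,-1],
)

```text
clock: 18.92
tool_pos: [0.6236, -0.0078, 0.3319]
eef_rot: [0.149, 0.989, 0.0, 0.0]
contact_force: [-1.9, -1.0, 6.9]
opening: 0.005
finger_force: 3.3
```

Call:
play_rows(
  translation=[
    [0,0,0.002],
    [0,0,0.002],
    [0,0,0.002],
    [0,0,0.002],
    [0,0,0],
    [0,0,0],
    [0,0,0],
    [0,0,0],
  ],
  delta_rot=[
    [0,0,0],
    [0,0,0],
    [0,0,0],
    [0,0,0],
    [0,0,0],
    [0,0,0],
    [0,0,0],
    [0,0,0],
  ],
  grip=[-1,-1,-1,-1,-1,-1,-1,-1],
)

```text
clock: 19.92
tool_pos: [0.6236, -0.0078, 0.3251]
eef_rot: [0.149, 0.989, 0.0, 0.0]
contact_force: [-5.2, -0.2, 12.7]
opening: 0.004
finger_force: 6.6
```

```bash
python3 -c "
from st import *
st(.6225,-.008,.324,72.8)
im=r.snapshot('scene')[175:325,220:370];cv2.imwrite('pics/s5.png',cv2.resize(im,(600,600),interpolation=2))"
```

```text
t 19.925 p [ 0.6236 -0.0078  0.3251] phi 72.91 zax [ 0.001 -0.    -1.   ] F [-5.2 -0.2 12.7] open 0.0041986868704521445 q [ 0.05  0.66 -0.2   1.54  0.15  0.95  1.07]
tool delta [ 0.001  -0.0005  0.0011] rotz 0.10502361865854937
```

View pics/s5.png

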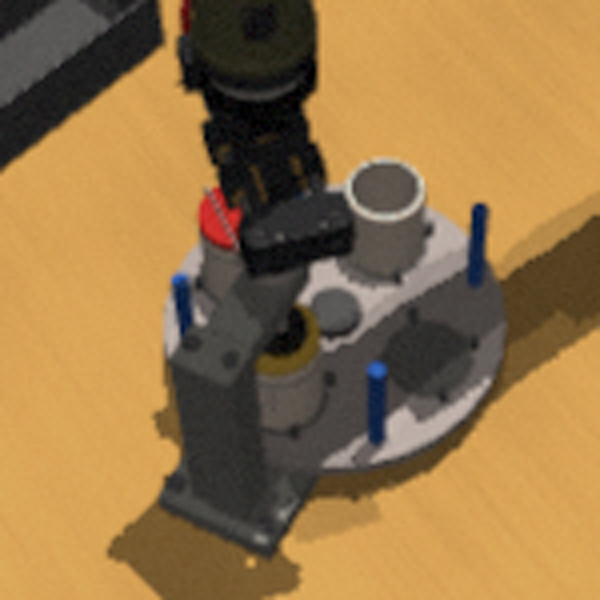

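Call:
play_rows(
  translation=[
    [0,0,0.001],
    [0,0,0],
    [0,0,0],
    [0,0,0],
    [0,0,0],
    [0,0,0],
    [0,0,0],
    [0,0,0],
  ],
  delta_rot=[
    [0,0,0],
    [0,0,0],
    [0,0,0],
    [0,0,0],
    [0,0,0],
    [0,0,0],
    [0,0,0],
    [0,0,0],
  ],
  grip=[-1,-1,-1,-1,-1,-1,-1,-1],
)

```text
clock: 20.98
tool_pos: [0.6236, -0.0078, 0.3243]
eef_rot: [0.149, 0.989, 0.0, 0.001]
contact_force: [-4.5, 0.6, 14.2]
opening: 0.006
finger_force: 7.0
```

```bash
python3 -c "
from st import *
st(.6225,-.008,.324,72.8)
print(r.finish_job())"
```

```text
t 20.975 p [ 0.6236 -0.0078  0.3243] phi 72.91 zax [ 0.0011 -0.     -1.    ] F [-4.5  0.6 14.2] open 0.005660184994339947 q [ 0.05  0.66 -0.2   1.54  0.15  0.95  1.07]
tool delta [ 0.001  -0.0005  0.0003] rotz 0.10722528348074434
the job is handed in; nothing more can be done
None
```

I turned the carousel one click so the yellow-lidded jar stands under the press, and the arm is holding the knob down about 30 mm with about 14 N; the job is handed in (no verdict was returned), and I judged the depth from arm height and force because the red ring wasn't visible in the pictures.

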